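Load and clamp the bench shaker

ROBOT

A 6-joint arm with a two-finger parallel gripper is mounted at the origin on a cart in front of the work surface, level with it; the furniture and walls round the work are solid. World frame = base frame: x ahead of the robot, y to its left, z up, the work surface at z = 0. Lengths are in m, angles in degrees, forces in N, time in s.
With the tool pointing down it reaches from about 0.35 to 0.875 m from the base axis. Payload 15.5 kg.
Tool frame: the origin (TCP) lies midway between the tips of the shut fingers; the grasp point (between the pads) lies 19 mm behind it; z points along the fingers, y is the line along which they close (so a half turn about z gives the same grasp; the last joint's range is limited). The gripper opens to 85 mm and grips with 20 to 120 N. Pads are 22 mm wide; open, the fingers measure 114 mm over their backs; the gripper's body (76 mm by 85 mm) begins 54 mm behind the grasp point. The pads swing forward as they close: fully open they stand 13 mm farther back than shut.
Start: joints at [68.268, 28.281, 77.091, -0, 74.628, -5.472], TCP at [0.175, 0.6, 0.231] pointing down, gripper open.
Joint ranges: [-166.48, 166.48], [-47.26, 123.95], [12.59, 153.08], [-70.14, 250.14], [6.76, 159.57], [-176.63, 176.63]. Speed limits (degrees/s): [108.29, 108.29, 147.25, 172.46, 172.46, 172.46].

INTERFACE

Orientations are given as [roll, pitch, yaw] about the fixed x, y, z axes, in that order (R = Rz(yaw) Ry(pitch) Rx(roll)).
In Python, from plant import arm, optics, job gives the robot as it stands.
- The arm moves only by the shell command python3 -m handwheel 'ROWS' [FORCE]. ROWS is one flat JSON list of numbers that holds 1 to 5 rows one after another, with no inner brackets; each row has 7 numbers: dx, dy, dz in shares of 0.8 m (1.0 is 0.8 m), then a rotation vector rx, ry, rz in a scale on which 1.0 is 120 degrees, then the finger opening in m; each row is the pose to reach, as a shift and turn from the pose commanded when the command began, along the tool's axes at that moment; what a row does not reach only later rows make up. A row lasts 1/8 s, in which the tool goes at most 0.0625 m and 10.7 degrees, less where a joint would pass 70% of its speed; a pose out of reach is approached as far as the arm can. The fingers move at their own pace and stop on an object; FORCE is the grip in N (left out, the last holds). Time passes only in rows, so rows that do not move let the fingers close. It prints the time, the measured TCP pose, the force, the opening and the grip force at its end. No shift or turn number may pass 1 either way. Input that does not fit is refused with a message, and nothing moves.
- arm.read_state(): the state, without advancing time (a new reading comes with each control period).
- optics.capture(name): name is "side" or "top"; returns a dict with "pixels" (384x512x3 uint8, red, green, blue), "z_map" (384x512 float32, m along the optical axis (not along the pixel's ray), 0 where there is no reading), "fx", "fy", "cx", "cy" (pixels), "dist" ([k1, k2, p1, p2, k3] as OpenCV has them; the pictures are not rectified), "world_to_cam" (4x4, takes a point from world to camera coordinates). Camera axes: x right, y down, z forward; pixel columns grow to the right and rows downward; lengths in m; the calibration is good to about 2 mm. A picture is of the moment at which its call begins.
- job.sign_off(): hands the job in; it is judged then, once.
The state is a dict: "clock": time; "qpos": joint angles; "qvel": joint speeds; "effort": joint torques, N m; "tcp_pos": TCP position; "tcp_rot": TCP orientation; "ft_force": force on the tool from outside, world axes, zero at the start; "moment": the same for the moment, N m; "width": finger opening in m; "finger_force": force on a finger pad.
Only numpy, scipy, OpenCV 4.12 (cv2) and the standard library are available. Lean on these libraries where they do the work, as an engineer would, in place of code of your own. Each camera call takes 0.05 s, during which the arm holds its last target. There are 200 camera calls.

TASK

The samples in the jars have settled: get the white jars with grey lids (two or three of the same kind, standing on the bench to the right) into the bench shaker, ready for a run. Slide the clear guard hood fully open, turn the winged knob anticlockwise to back the clamp bar right off, stand all the jars upright on the shaking tray in one row between the bar and the rear fence, then turn the knob clockwise until the bar holds them snug against the fence, and only then slide the guard fully shut. Leave the other things on the bench alone.

Things in the scene. Friction and masses are not known exactly. Their poses are not given: they have to be found in the camera images.
- shaker: bench shaker fixed to the bench, 222 x 440 x 146 mm; origin at the centre of its underside, x to its rear, y to its left, z up. Left half (y > 0): drive housing, 93 mm high. Right half (y -214 to 0 mm): chamber, open-topped under the guard; front and rear walls (inner faces x = -102, +102 mm) with the guard's tracks end at z = 99 mm; right end panel 146 mm high, y = -214 to -220 mm
- fence_face (a point): foot of the rear fence's rubber face, mid-chamber, at the tray's top (x = 88, y = -107, z = 64 mm in the shaker); axes as the shaker's. Fence, bar and guide rods end at z = 97 mm. A clamped jar's axis lies 27 mm in front (-x). The guide rods leave y -89 to +89 mm of here clear: three jars fit at y = -58, 0, 58 mm
- guard_hood (a joint): slide of the clear guard hood with aluminium edges, along the shaker's +y: 0 = shut over the chamber (against the right end panel), 0.212 m = fully open, over the drive housing. No right end wall, so it passes over standing jars; its top is at z = 144 mm. About 2.5 N stiff, stays where it is left
- guard_pull (a point): on the hood's black pull, an upright bar on top of the hood 80 mm long (x), 12 mm thick (y), rising 30 mm above the hood's top; the point is at its middle, 10 mm below its upper edge (z = 164 mm); axes as the shaker's; moves with the hood. Take it from above, fingers on its +y and -y sides
- wing_knob (a joint): black winged knob on an upright spindle in the chamber, in front of the clamp bar: 0 = as far clockwise (seen from above) as it goes, growing anticlockwise to 2.8 rad. By rack and pinion it moves the clamp bar 11 mm a radian: anticlockwise backs it off. Turning it takes about 0.12 N m; it stays where it is left. With jars in the clamp it comes up firm at about 0.4 rad
- wing_grip (a point): middle of the knob's wings, on its axis, z = 100 mm; x along the wings, z up; turns with the knob. One blade 68 mm long, 9 mm thick, z = 89 to 114 mm (108 in the middle 26 mm), round hub below. Axis 43 mm behind the front wall's inner face (wall top z = 99): the tips pass 9 mm from it, and fingers beside the blade must not open wide (at most 40 mm for fingers 18 mm thick)
- clamp_bar (a joint): slide of the clamp bar, a rubber-faced aluminium bar across the tray, driven by the winged knob: 0 = closest to the fence (gap 49 mm), growing as it backs off towards the front, to 0.0308 m (gap 80 mm). Jars clamped: about 0.005 m
- bar_face (a point): middle of the clamp bar's rubber face, z = 84 mm; x points to the fence; moves with the bar
- jar_a: loose wide-mouth sample jar of white plastic, 54 mm in diameter and 62 mm tall, with a ribbed grey screw lid of 41 mm diameter on its top 18 mm; 0.16 kg, heavy at the bottom; origin at the centre of its underside, z up along its axis. It may be absent.
- jar_b: loose wide-mouth sample jar of white plastic, 54 mm in diameter and 62 mm tall, with a ribbed grey screw lid of 41 mm diameter on its top 18 mm; 0.16 kg, heavy at the bottom; origin at the centre of its underside, z up along its axis. It may be absent.
- jar_c: loose wide-mouth sample jar of white plastic, 54 mm in diameter and 62 mm tall, with a ribbed grey screw lid of 41 mm diameter on its top 18 mm; 0.16 kg, heavy at the bottom; origin at the centre of its underside, z up along its axis. It may be absent.
- jar_d: loose wide-mouth sample jar of white plastic, 54 mm in diameter and 62 mm tall, with a ribbed grey screw lid of 41 mm diameter on its top 18 mm; 0.16 kg, heavy at the bottom; origin at the centre of its underside, z up along its axis. It may be absent.
- tea_mug: bystander: white dotted mug, 91 mm high, origin at the centre of its underside
- loupe: bystander: small black stand magnifier, 38 mm across and high; origin under its centre
Mind the look-alikes: they are no part of the job. Leave any pink look-alike of the jar_d alone. Leave any red look-alike of the jar_b alone.

How it is judged (in metres and radians):
On the way, in this order (a step that is already met when the one before it is completed fails the run):
1. the guard is slid open (value of joint guard_hood above 0.17 m), for 0.2 s.
2. the clamp bar is backed off (value of joint wing_knob above 2 rad), for 0.2 s.
3. all the jars stand in the clamp and the bar is tight on them, the guard still open (x of jar_a in the frame of shaker between 0.055 and 0.067 m and y of jar_a in the frame of shaker between -0.177 and -0.037 m and z of jar_a in the frame of shaker between 0.06 and 0.07 m and angle between each of jar_a, jar_b, jar_c, jar_d's own z axis and vertical below 0.12 rad and x of jar_b in the frame of shaker between 0.055 and 0.067 m and y of jar_b in the frame of shaker between -0.177 and -0.037 m and z of jar_b in the frame of shaker between 0.06 and 0.07 m and x of jar_c in the frame of shaker between 0.055 and 0.067 m and y of jar_c in the frame of shaker between -0.177 and -0.037 m and z of jar_c in the frame of shaker between 0.06 and 0.07 m and x of jar_d in the frame of shaker between 0.055 and 0.067 m and y of jar_d in the frame of shaker between -0.177 and -0.037 m and z of jar_d in the frame of shaker between 0.06 and 0.07 m and value of joint clamp_bar below 0.0068 m and value of joint guard_hood above 0.1 m), for 0.2 s.
At the end, for the whole second after the job is handed in: every jar that is present stands upright (within 0.12 rad) on the tray, its axis 21 to 33 mm in front of the fence and within 70 mm of the chamber's middle; the clamp bar's joint is below 0.0068 m (tight on the jars); the guard is shut to within 5 mm; all at rest (x of jar_a in the frame of shaker between 0.055 and 0.067 m and y of jar_a in the frame of shaker between -0.177 and -0.037 m and z of jar_a in the frame of shaker between 0.06 and 0.07 m and angle between each of jar_a, jar_b, jar_c, jar_d's own z axis and vertical below 0.12 rad and x of jar_b in the frame of shaker between 0.055 and 0.067 m and y of jar_b in the frame of shaker between -0.177 and -0.037 m and z of jar_b in the frame of shaker between 0.06 and 0.07 m and x of jar_c in the frame of shaker between 0.055 and 0.067 m and y of jar_c in the frame of shaker between -0.177 and -0.037 m and z of jar_c in the frame of shaker between 0.06 and 0.07 m and x of jar_d in the frame of shaker between 0.055 and 0.067 m and y of jar_d in the frame of shaker between -0.177 and -0.037 m and z of jar_d in the frame of shaker between 0.06 and 0.07 m and value of joint clamp_bar below 0.0068 m and value of joint guard_hood below 0.005 m and linear speed of each of jar_a, jar_b, jar_c, jar_d below 0.02 m/s); the robot touches nothing.
It fails at once if a bystander (mug, magnifier) was pushed more than 40 mm (distance of any of tea_mug, loupe from where it was at the start of the episode above 0.04 m).
Of jar_a, jar_b, jar_c, jar_d only 2 to 3 are there at a start; the rules pass over those that are not, and their reading is None.
At some moment in a run one of jar_a, jar_b, jar_c, jar_d may be knocked a few centimetres aside while the robot is not near it.
It also fails if it takes over 208 s, if anything falls off the work surface, if the arm or the gripper's body presses on something with over 40 N, if the wrist force passes 120 N, or if a joint passes its speed limit or range.

## Working session

There is one attempt and no reset: what is moved stays moved. The work goes in short steps, Python scripts to look and compute and a shell command to move; the robot and the scene stay as the last step left them, time stands still between calls to the robot, and variables do not carry over. Pictures are saved under pics/ and viewed, at most 14 in all, crops included, and the job is handed in when it is done.

```bash
ls; mkdir -p pics; python3 - <<'E'
from plant import arm,optics
import cv2,numpy as np
s=arm.read_state();print(s)
for n in("top","side"):
    c=optics.capture(n);cv2.imwrite(f"pics/{n}0.png",c["pixels"][:,:,::-1]);np.savez(f"{n}0.npz",**c)
    print(n,c["fx"],c["fy"],c["cx"],c["cy"],c["dist"],np.round(c["world_to_cam"],4).tolist())
E
```

```text
pics
{'clock': 0.0, 'qpos': array([ 6.82697054e+01,  2.83149470e+01,  7.71275126e+01,  9.34296350e-04,
        7.46254817e+01, -5.47307072e+00]), 'qvel': array([-0.02257342, -0.04755383,  0.00670959,  0.08100334,  0.05194946,
       -0.06519311]), 'effort': array([ 2.75285689e-03, -8.82176542e+01, -3.83867276e+01,  3.58642694e-05,
        9.82841622e-03, -6.72607186e-06]), 'tcp_pos': array([0.17484612, 0.59968535, 0.2306973 ]), 'tcp_rot': array([-1.79932454e+02, -7.37656401e-03,  1.63742524e+02]), 'ft_force': array([-0.19804121, -0.48205258,  0.43858947]), 'moment': array([-0.02200467,  0.0303269 ,  0.04449786]), 'finger_force': 0.0, 'width': 0.08557123043028608}
top 416.6074917952357 416.6074917952357 253.02306228038614 190.71321667257433 [-0.12779162  0.          0.          0.          0.        ] [[0.0212, -0.9998, 0.0043, -0.0376], [-0.9893, -0.0216, -0.1443, 0.5887], [0.1444, -0.0012, -0.9895, 1.387], [0.0, 0.0, 0.0, 1.0]]
side 370.9076574632 370.9076574632 248.29616125750286 189.29927645679223 [-0.07396437  0.          0.          0.          0.        ] [[0.5753, -0.8179, 0.0044, -0.3447], [-0.6307, -0.4471, -0.6343, 0.4163], [0.5207, 0.3621, -0.7731, 0.9949], [0.0, 0.0, 0.0, 1.0]]
```

View pics/top0.png

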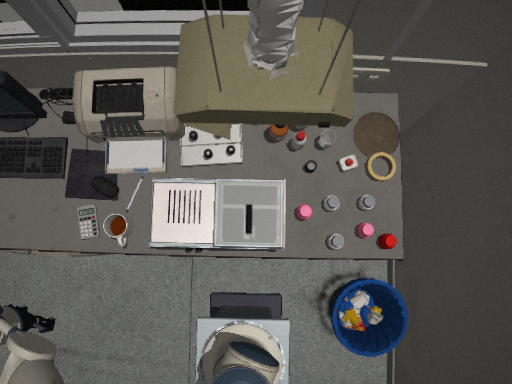

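View pics/side0.png

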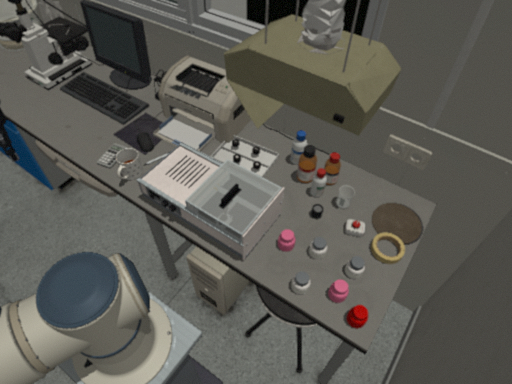

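```bash
cat > h.py <<'E'
import cv2,numpy as np
from plant import arm,optics
def cap(n): return optics.capture(n)
def K(c): return np.array([[c["fx"],0,c["cx"]],[0,c["fy"],c["cy"]],[0,0,1.]])
def ray(c,uv):
    T=np.array(c["world_to_cam"]);p=cv2.undistortPoints(np.array([[uv]],float),K(c),np.array(c["dist"],float))[0,0]
    R=T[:3,:3];return -R.T@T[:3,3],R.T@np.array([p[0],p[1],1.])
def plane(c,uv,z):
    o,d=ray(c,uv);return o+d*(z-o[2])/d[2]
def depth(c,uv):
    o,d=ray(c,uv);return o+d*float(c["z_map"][int(round(uv[1])),int(round(uv[0]))])
def cloud(c):
    T=np.array(c["world_to_cam"]);h,w=c["z_map"].shape
    g=np.stack(np.meshgrid(np.arange(w),np.arange(h)),-1).reshape(-1,1,2).astype(float)
    p=cv2.undistortPoints(g,K(c),np.array(c["dist"],float))[:,0]
    z=c["z_map"].reshape(-1);P=np.c_[p*z[:,None],z]
    W=(P-T[:3,3])@T[:3,:3];W[z==0]=np.nan;return W.reshape(h,w,3)
def proj(c,P):
    T=np.array(c["world_to_cam"]);r=cv2.Rodrigues(T[:3,:3])[0]
    return cv2.projectPoints(np.array(P,float).reshape(-1,1,3),r,T[:3,3],K(c),np.array(c["dist"],float))[0][:,0]
def save(c,name,box,k):
    u0,v0,u1,v1=box;cv2.imwrite("pics/"+name,cv2.resize(c["pixels"][v0:v1,u0:u1,::-1],None,fx=k,fy=k,interpolation=cv2.INTER_CUBIC))
E
python3 - <<'E'
from h import *
t=dict(np.load("top0.npz"));s=dict(np.load("side0.npz"))
a=cv2.resize(t["pixels"][165:265,145:405],None,fx=3,fy=3,interpolation=cv2.INTER_CUBIC)
b=cv2.resize(s["pixels"][140:330,130:390],None,fx=1.55,fy=1.55,interpolation=cv2.INTER_CUBIC)
b=np.pad(b,((0,0),(0,780-b.shape[1]),(0,0)));cv2.imwrite("pics/z0.png",np.vstack([a,b])[:,:,::-1])
for c,pts in((t,[(331,202),(366,202),(336,241),(304,212),(366,230),(388,241)]),):
    for p in pts: print(p,depth(c,p).round(3))
W=cloud(t)
m=(W[...,2]>.08)&(W[...,2]<.2)&(W[...,0]<.66)&(W[...,1]>-.2)&(W[...,1]<.4)
n,l,st,ce=cv2.connectedComponentsWithStats(m.astype(np.uint8))
for i in range(1,n):
    if st[i,4]>60:
        P=W[l==i];print(st[i],P.min(0).round(3),P.max(0).round(3))
for z in(1.,):
  for p in[(265,115),(180,120),(350,122),(180,25)]:print(p,depth(t,p).round(3))
E
```

```text
(331, 202) [ 0.554 -0.29   0.062]
(366, 202) [ 0.556 -0.41   0.065]
(336, 241) [ 0.422 -0.306  0.063]
(304, 212) [ 0.518 -0.198  0.064]
(366, 230) [ 0.461 -0.409  0.063]
(388, 241) [ 0.424 -0.483  0.067]
[ 149  177  136   74 9277] [ 0.382 -0.126  0.08 ] [0.62  0.315 0.18 ]
[214 349  12  22  66] [0.02  0.053 0.081] [0.068 0.086 0.194]
(265, 115) [ 0.722 -0.05   0.455]
(180, 120) [0.728 0.176 0.383]
(350, 122) [ 0.858 -0.375  0.001]
(180, 25) [1.013 0.194 0.379]
```

View pics/z0.png

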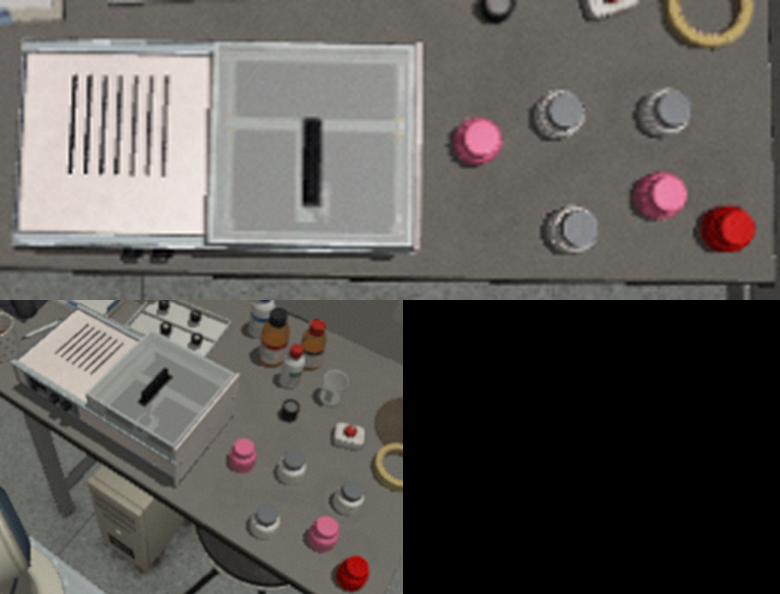

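```bash
python3 - <<'E'
from h import *
t=dict(np.load("top0.npz"));s=dict(np.load("side0.npz"))
for nm,c in(("t",t),("s",s)):
    W=cloud(c);R=(W[...,0]>.36)&(W[...,0]<.66)&(W[...,1]>-.16)&(W[...,1]<.36)
    for lo,hi in((.08,.11),(.13,.155),(.165,.185),(.08,.2)):
        m=R&(W[...,2]>lo)&(W[...,2]<hi)
        P=W[m][:,:2].astype(np.float32)*1000
        if len(P)>30:
            r=cv2.minAreaRect(P);print(nm,lo,hi,len(P),np.round(r[0],1),np.round(r[1],1),round(r[2],2),"zmed",np.median(W[m][:,2]).round(4))
    g=c["pixels"].max(2);m=R&(g<45)&(W[...,1]<.09)&(W[...,2]>.13)
    n,l,st,ce=cv2.connectedComponentsWithStats(m.astype(np.uint8))
    i=1+np.argmax(st[1:,4]);v,u=np.where(l==i)
    Q=np.array([plane(c,p,.174)[:2] for p in zip(u,v)],np.float32)*1000
    r=cv2.minAreaRect(Q);print(nm,"pull",len(Q),r,Q.mean(0))
    # right panel outer edge at z .146
    ed=[]
    for x in np.arange(.40,.60,.02):
        row=R&(abs(W[...,0]-x)<.004)&(W[...,2]>.135)&(W[...,2]<.155)
        ed.append((x,round(float(W[row][:,1].min()),4)))
    print(ed)
E
```

```text
t 0.08 0.11 4628 [501.2  96.3] [237.5 436.9] 0.19 zmed 0.0937
t 0.13 0.155 4531 [503.9 -15.5] [219.7 218.4] 0.65 zmed 0.1441
t 0.165 0.185 95 [486.8 -13.4] [11.4 78. ] 88.44 zmed 0.1731
t 0.08 0.2 9278 [501.2  94.6] [237.5 440.2] 0.19 zmed 0.1239
t pull 139 ((483.48150634765625, -12.602325439453125), (83.4796142578125, 15.447590827941895), 1.2507193088531494) [482.3505   -12.029351]
[(np.float64(0.4), -0.1259), (np.float64(0.42000000000000004), -0.1255), (np.float64(0.44000000000000006), -0.1253), (np.float64(0.4600000000000001), -0.1247), (np.float64(0.4800000000000001), -0.1247), (np.float64(0.5000000000000001), -0.1243), (np.float64(0.5200000000000001), -0.1241), (np.float64(0.5400000000000001), -0.124), (np.float64(0.5600000000000002), -0.1236), (np.float64(0.5800000000000002), -0.1235)]
s 0.08 0.11 3423 [498.1  92.7] [444.3 237.5] 89.56 zmed 0.0937
s 0.13 0.155 4009 [502.6 -15.8] [221.7 225.3] 0.04 zmed 0.1439
s 0.165 0.185 104 [482.  -12.9] [77.9 12.4] 0.36 zmed 0.1723
s 0.08 0.2 7931 [498.1  92.7] [444.3 237.5] 89.56 zmed 0.1395
s pull 168 ((470.52288818359375, -21.31668472290039), (92.22999572753906, 22.056087493896484), 0.932796061038971) [470.1986   -21.676975]
[(np.float64(0.4), -0.1271), (np.float64(0.42000000000000004), -0.1278), (np.float64(0.44000000000000006), -0.1271), (np.float64(0.4600000000000001), -0.127), (np.float64(0.4800000000000001), -0.128), (np.float64(0.5000000000000001), -0.1274), (np.float64(0.5200000000000001), -0.1278), (np.float64(0.5400000000000001), -0.1271), (np.float64(0.5600000000000002), -0.1279), (np.float64(0.5800000000000002), -0.1271)]
```

Candidates for the jars: white with grey lids at (331,202), (366,202) and (336,241) fit. Pink at (304,212) and (366,230) and red at (388,241) are the look-alikes. The enlarged crop confirms this. I'm moving to the pull first.

The rows are not in the units I measure in: shifts go in shares of 0.8 m and turns go in shares of 120 degrees. I convert before sending: -16.8 degrees / 120 = -0.14.

```bash
cat >> h.py <<'E'
O=np.array([.5023,.0945,0]);YAW=np.radians(.5)
RS=np.array([[np.cos(YAW),-np.sin(YAW),0],[np.sin(YAW),np.cos(YAW),0],[0,0,1]])
def sh(p): return (np.asarray(p)-O)@RS
def unsh(p): return O+RS@np.asarray(p)
E
cat > st.py <<'E'
from h import *
s=arm.read_state();print("t",round(s["clock"],2),"sh",sh(s["tcp_pos"]).round(4),"rot",np.round(s["tcp_rot"],1),"F",np.round(s["ft_force"],1),"w",round(s["width"],4),"ff",round(s["finger_force"],1),"q",np.round(s["qpos"]))
E
python3 -m handwheel '[0, 0, 0, 0, 0, -0.0708, 0.085, 0, 0, 0, 0, 0, -0.14, 0.085]' 40
python3 -m handwheel '[-0.025, -0.0625, 0, 0, 0, 0, 0.085, -0.0625, -0.125, 0, 0, 0, 0, 0.085, -0.0938, -0.1875, 0, 0, 0, 0, 0.085, -0.125, -0.25, 0, 0, 0, 0, 0.085, -0.125, -0.25, 0, 0, 0, 0, 0.085]'
python3 -m handwheel '[-0.025, -0.0625, 0, 0, 0, 0, 0.085, -0.0625, -0.125, 0, 0, 0, 0, 0.085, -0.0938, -0.1875, 0, 0, 0, 0, 0.085, -0.125, -0.25, 0, 0, 0, 0, 0.085, -0.125, -0.25, 0, 0, 0, 0, 0.085]'
python3 -m handwheel '[-0.025, -0.0625, 0, 0, 0, 0, 0.085, -0.0625, -0.125, 0, 0, 0, 0, 0.085, -0.0938, -0.1875, 0, 0, 0, 0, 0.085, -0.13, -0.2688, 0, 0, 0, 0, 0.05, -0.13, -0.2688, 0, 0, 0, 0, 0.05]'
python3 st.py
```

```text
clock: 0.35
tcp_pos: [0.1749, 0.5998, 0.2309]
tcp_rot: [-180.0, -0.0, -179.2]
ft_force: [-0.1, -0.4, 0.3]
width: 0.0851
finger_force: 0.0
clock: 0.98
tcp_pos: [0.2779, 0.3981, 0.2312]
tcp_rot: [-179.9, -0.0, -179.7]
ft_force: [-0.7, 0.9, -0.6]
width: 0.0851
finger_force: 0.0
clock: 1.6
tcp_pos: [0.3803, 0.1997, 0.2313]
tcp_rot: [-180.0, 0.0, -179.7]
ft_force: [-0.1, 0.0, -0.6]
width: 0.0852
finger_force: 0.0
clock: 2.22
tcp_pos: [0.4865, -0.014, 0.2311]
tcp_rot: [-180.0, 0.0, -179.6]
ft_force: [0.2, 0.5, -0.2]
width: 0.0512
finger_force: 0.0
t 2.23 sh [-0.0167 -0.1084  0.2311] rot [-180.     0.  -179.6] F [ 0.2  0.5 -0.2] w 0.0512 ff 0.0 q [ -9.  17.  96.  -0.  67. -99.]
```

In the tool's units: 0.082 m / 0.8 = 0.1025, 0.07 m / 0.8 = 0.0875.

```bash

python3 -m handwheel '[0.0025, 0.0013, 0.05, 0, 0, 0, 0.05, 0.0025, 0.0013, 0.0875, 0, 0, 0, 0.05, 0.0025, 0.0013, 0.1025, 0, 0, 0, 0.05, 0.0025, 0.0013, 0.1025, 0, 0, 0, 0.05]'
python3 -m handwheel '[0, 0, 0, 0, 0, 0, 0, 0, 0, 0, 0, 0, 0, 0, 0, 0, 0, 0, 0, 0, 0, 0, 0, 0, 0, 0, 0, 0]' 40
python3 -m handwheel '[0, 0.0313, 0, 0, 0, 0, 0, 0, 0.0625, 0, 0, 0, 0, 0, 0, 0.0938, 0, 0, 0, 0, 0, 0, 0.125, 0, 0, 0, 0, 0, 0, 0.125, 0, 0, 0, 0, 0]'
python3 -m handwheel '[0, 0.0313, 0, 0, 0, 0, 0, 0, 0.0625, 0, 0, 0, 0, 0, 0, 0.0938, 0, 0, 0, 0, 0, 0, 0.125, 0, 0, 0, 0, 0, 0, 0.1313, 0, 0, 0, 0, 0]'
python3 -m handwheel '[0, 0.005, 0, 0, 0, 0, 0, 0, 0.0088, 0, 0, 0, 0, 0, 0, 0.0113, 0, 0, 0, 0, 0, 0, 0.0113, 0, 0, 0, 0, 0]'
python3 st.py
```

```text
clock: 2.72
tcp_pos: [0.4826, -0.0103, 0.1491]
tcp_rot: [180.0, -0.1, -179.4]
ft_force: [0.3, -0.2, 0.7]
width: 0.0499
finger_force: 0.0
clock: 3.22
tcp_pos: [0.4833, -0.0112, 0.1503]
tcp_rot: [-180.0, 0.1, -179.5]
ft_force: [-1.0, 1.1, 8.7]
width: 0.0113
finger_force: 39.4
clock: 3.85
tcp_pos: [0.4833, 0.0904, 0.1503]
tcp_rot: [180.0, 0.2, -179.4]
ft_force: [4.5, 2.7, 3.4]
width: 0.0111
finger_force: 40.5
clock: 4.47
tcp_pos: [0.4833, 0.1953, 0.1503]
tcp_rot: [180.0, 0.3, -179.4]
ft_force: [12.0, -3.1, -2.6]
width: 0.011
finger_force: 40.6
clock: 4.97
tcp_pos: [0.4832, 0.1981, 0.1503]
tcp_rot: [-179.6, 0.2, -179.4]
ft_force: [16.2, -54.6, 6.5]
width: 0.0113
finger_force: 43.7
t 4.97 sh [-0.0182  0.1038  0.1503] rot [-179.6    0.2 -179.4] F [ 16.2 -54.6   6.5] w 0.0113 ff 43.7 q [ 16.  26.  97.  -1.  57. -74.]
```

In the tool's units: -0.005 m / 0.8 = -0.0063.

```bash

python3 -m handwheel '[0, -0.0063, 0, 0, 0, 0, 0.05, 0, -0.0063, 0, 0, 0, 0, 0.05, 0, -0.0063, 0, 0, 0, 0, 0.05]'
python3 -m handwheel '[0, 0, -0.0625, 0, 0, 0, 0.05, 0, 0, -0.125, 0, 0, 0, 0.04, 0, 0, -0.125, 0, 0, 0, 0.04]'
python3 st.py
python3 - <<'E'
from h import *
t=cap("top");s=cap("side");np.savez("top1.npz",**t);np.savez("side1.npz",**s)
cv2.imwrite("pics/z1.png",np.hstack([cv2.resize(t["pixels"][170:260,200:300],(400,360),interpolation=cv2.INTER_CUBIC),cv2.resize(s["pixels"][130:265,150:300],(400,360),interpolation=cv2.INTER_CUBIC)])[:,:,::-1])
E
```

```text
clock: 5.35
tcp_pos: [0.4808, 0.1982, 0.1495]
tcp_rot: [180.0, 0.0, -179.5]
ft_force: [-0.0, 0.6, -0.0]
width: 0.0496
finger_force: 0.0
clock: 5.72
tcp_pos: [0.4825, 0.1988, 0.2529]
tcp_rot: [179.9, 0.4, -179.4]
ft_force: [0.9, 0.7, -0.4]
width: 0.04
finger_force: 0.0
t 5.72 sh [-0.0189  0.1045  0.2529] rot [ 179.9    0.4 -179.4] F [ 0.9  0.7 -0.4] w 0.04 ff 0.0 q [ 16.  19.  90.   0.  71. -75.]
```

View pics/z1.png

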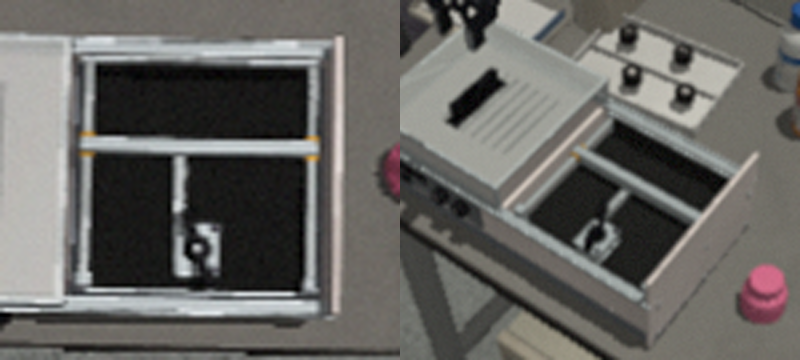

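```bash
python3 - <<'E'
from h import *
for nm in("top1","side1"):
    c=dict(np.load(nm+".npz"));W=cloud(c);S=(W-O)@RS
    m=(S[...,2]>.103)&(S[...,2]<.122)&(S[...,1]<-.02)&(S[...,1]>-.2)&(abs(S[...,0])<.095)
    P=S[m];r=cv2.minAreaRect((P[:,:2]*1000).astype(np.float32));print(nm,len(P),"blade3d",np.round(r[0],1),np.round(r[1],1),r[2].__round__(1),P.mean(0).round(4))
    # dark blade pixels on metal plate: connected dark region above z .085
    m=(S[...,2]>.084)&(S[...,2]<.125)&(abs(S[...,0]+.059)<.05)&(abs(S[...,1]+.107)<.05)
    P=S[m];r=cv2.minAreaRect((P[:,:2]*1000).astype(np.float32));print(len(P),np.round(r[0],1),np.round(r[1],1),r[2].__round__(1),P[:,2].max(),np.linalg.eigh(np.cov(P[:,:2].T))[1][:,1])
    v,u=np.where(m);print("pix",u.min(),u.max(),v.min(),v.max())
    # profile along x at mid chamber
    for lo,hi in((-.06,-.04),(-.17,-.15)):
        m=(S[...,1]>lo)&(S[...,1]<hi)&(abs(S[...,0])<.125)&(S[...,2]>.085)
        P=S[m];h=np.histogram(P[:,0],bins=np.arange(-.126,.127,.004));print([(round(float(e),3),int(n)) for n,e in zip(h[0],h[1]) if n])
    m=(S[...,2]>.13)&(S[...,1]<-.19)&(S[...,1]>-.24)&(abs(S[...,0])<.1);P=S[m];print("panel",np.polyfit(P[:,0],P[:,1],1),len(P))
E
```

```text
top1 57 blade3d [ -57.  -109.9] [65.3  8.7] 17.6 [-0.0573 -0.1099  0.1113]
207 [ -66.5 -105.6] [80.4 97.3] 0.7 0.11716992376288721 [-0.9704507  0.2412995]
pix 233 263 222 247
[(-0.114, 4), (-0.11, 6), (-0.106, 6), (-0.102, 6), (-0.098, 6), (0.022, 6), (0.026, 8), (0.03, 10), (0.034, 6), (0.09, 10), (0.094, 6), (0.098, 6), (0.102, 11), (0.106, 7), (0.11, 8), (0.114, 6)]
[(-0.11, 8), (-0.106, 10), (-0.102, 6), (0.018, 4), (0.022, 9), (0.026, 7), (0.03, 6), (0.034, 7), (0.09, 8), (0.094, 9), (0.102, 6), (0.106, 7), (0.11, 10), (0.114, 1)]
panel [-0.01476945 -0.21725069] 125
side1 64 blade3d [ -60.5 -108.9] [68.3  9.4] 19.0 [-0.0619 -0.1101  0.1105]
199 [ -68.8 -107.1] [80.3 97.6] 0.0 0.11694642934185527 [-0.99844128  0.05581223]
pix 201 231 204 234
[(-0.118, 1), (-0.114, 10), (-0.11, 5), (-0.106, 9), (-0.102, 3), (0.014, 1), (0.018, 10), (0.022, 5), (0.026, 3), (0.03, 5), (0.034, 3), (0.082, 1), (0.086, 9), (0.09, 6), (0.094, 7), (0.098, 5), (0.102, 6), (0.106, 4), (0.11, 6)]
[(-0.118, 2), (-0.114, 9), (-0.11, 8), (-0.106, 8), (-0.102, 3), (0.014, 2), (0.018, 14), (0.022, 5), (0.026, 5), (0.03, 5), (0.034, 3), (0.082, 1), (0.086, 13), (0.09, 7), (0.094, 5), (0.098, 8), (0.102, 6), (0.106, 6), (0.11, 3), (0.114, 1)]
panel [-0.00759957 -0.22027888] 203
```

In the tool's units: -0.214 m / 0.8 = -0.2675, 0.038 m / 0.8 = 0.0475, 50 degrees / 120 = 0.4167.

```bash
sed -i 's/O=np.array(.*/O=np.array([.5028,.0943,0]);YAW=0./' h.py
python3 -m handwheel '[0.0125, -0.0625, 0, 0, 0, 0.0833, 0.035, 0.025, -0.125, 0, 0, 0, 0.1667, 0.035, 0.0375, -0.1875, 0, 0, 0, 0.25, 0.035, 0.0438, -0.25, 0, 0, 0, 0.3333, 0.035, 0.0475, -0.2675, 0, 0, 0, 0.4167, 0.035]' | head -3
python3 -m handwheel '[0, 0, 0, 0, 0, 0.0833, 0.035, 0, 0, 0, 0, 0, 0.1667, 0.035, 0, 0, 0, 0, 0, 0.25, 0.035, 0, 0, 0, 0, 0, 0.3333, 0.035, 0, 0, 0, 0, 0, 0.4167, 0.035]' | head -3
python3 -m handwheel '[0, 0, 0, 0, 0, 0.0833, 0.035, 0, 0, 0, 0, 0, 0.1667, 0.035, 0, 0, 0, 0, 0, 0.25, 0.035, 0, 0, 0, 0, 0, 0.3333, 0.035, 0, 0, 0, 0, 0, 0.4167, 0.035]' |head -3
python3 -m handwheel '[0, 0, 0, 0, 0, 0.0833, 0.035, 0, 0, 0, 0, 0, 0.0975, 0.035, 0, 0, 0, 0, 0, 0.0975, 0.035, 0, 0, 0, 0, 0, 0.0975, 0.035]' |head -3
python3 st.py; python3 -c "
from h import *
print(arm.read_state()['tcp_pos'])"
```

```text
clock: 6.45
tcp_pos: [0.4438, -0.0185, 0.2481]
tcp_rot: [-179.9, -0.1, 130.1]
clock: 7.08
tcp_pos: [0.4441, -0.0162, 0.248]
tcp_rot: [-179.8, -0.0, 80.2]
clock: 7.7
tcp_pos: [0.4441, -0.0162, 0.248]
tcp_rot: [-179.9, 0.1, 30.2]
clock: 8.2
tcp_pos: [0.4447, -0.0164, 0.2491]
tcp_rot: [-180.0, 0.0, 19.0]
t 8.2 sh [-0.0581 -0.1107  0.2491] rot [-180.    0.   19.] F [-0.2  0.7 -0.1] w 0.0352 ff 0.0 q [-10.  13. 100.   0.  68.  61.]
[ 0.44469733 -0.01643739  0.24905159]
```

In the tool's units: 0.157 m / 0.8 = 0.1963, 0.13 m / 0.8 = 0.1625.

```bash

python3 -m handwheel '[0, -0.0013, 0.0625, 0, 0, 0, 0.035, 0, -0.0013, 0.125, 0, 0, 0, 0.035, 0, -0.0013, 0.1625, 0, 0, 0, 0.035, 0, -0.0013, 0.1963, 0, 0, 0, 0.035, 0, -0.0013, 0.1963, 0, 0, 0, 0.035]'
python3 -m handwheel '[0, 0, 0, 0, 0, 0, 0, 0, 0, 0, 0, 0, 0, 0, 0, 0, 0, 0, 0, 0, 0, 0, 0, 0, 0, 0, 0, 0]' 40
python3 -c "
from plant import arm
s=arm.read_state();print(s['tcp_pos'],s['tcp_rot'],s['moment'])"
```

```text
clock: 8.82
tcp_pos: [0.4435, -0.0154, 0.0911]
tcp_rot: [-179.9, 0.2, 18.9]
ft_force: [-1.5, 0.2, 0.1]
width: 0.035
finger_force: 0.0
clock: 9.32
tcp_pos: [0.4447, -0.0146, 0.0934]
tcp_rot: [-180.0, -0.1, 18.8]
ft_force: [-0.1, 14.4, 3.2]
width: 0.0082
finger_force: 43.1
[ 0.44466254 -0.01463078  0.09342842] [-1.79958538e+02 -9.17846476e-02  1.88272209e+01] [ 2.39076055  0.11479456 -0.05781908]
```

In the tool's units: -0.001 m / 0.8 = -0.0013, -44 degrees / 120 = -0.3667.

```bash

python3 -m handwheel '[0, -0.0013, 0, 0, 0, -0.0667, 0, 0, -0.0013, 0, 0, 0, -0.1417, 0, 0, -0.0013, 0, 0, 0, -0.2167, 0, 0, -0.0013, 0, 0, 0, -0.2917, 0, 0, -0.0013, 0, 0, 0, -0.3667, 0]'
python3 -m handwheel '[0, 0, 0, 0, 0, -0.075, 0, 0, 0, 0, 0, 0, -0.15, 0, 0, 0, 0, 0, 0, -0.225, 0, 0, 0, 0, 0, 0, -0.3, 0, 0, 0, 0, 0, 0, -0.375, 0]'
python3 -m handwheel '[0, 0, 0, 0, 0, -0.075, 0, 0, 0, 0, 0, 0, -0.15, 0, 0, 0, 0, 0, 0, -0.225, 0, 0, 0, 0, 0, 0, -0.3, 0, 0, 0, 0, 0, 0, -0.375, 0]'
python3 -m handwheel '[0, 0, 0, 0, 0, -0.05, 0, 0, 0, 0, 0, 0, -0.1, 0, 0, 0, 0, 0, 0, -0.1, 0]'
python3 -c "
from plant import arm
s=arm.read_state();print(s['tcp_pos'],s['tcp_rot'],s['moment'])"
```

```text
clock: 9.95
tcp_pos: [0.4448, -0.0145, 0.0935]
tcp_rot: [179.9, -0.1, 63.1]
ft_force: [0.2, 3.0, 0.1]
width: 0.0075
finger_force: 42.9
clock: 10.58
tcp_pos: [0.445, -0.0145, 0.0935]
tcp_rot: [179.9, 0.0, 108.1]
ft_force: [0.8, 4.0, -1.5]
width: 0.008
finger_force: 42.7
clock: 11.2
tcp_pos: [0.4451, -0.0144, 0.0935]
tcp_rot: [179.9, 0.1, 153.1]
ft_force: [1.7, 5.9, -1.4]
width: 0.0078
finger_force: 42.7
clock: 11.58
tcp_pos: [0.4451, -0.0144, 0.0935]
tcp_rot: [179.9, 0.1, 164.8]
ft_force: [1.2, 5.5, 5.3]
width: 0.008
finger_force: 60.9
[ 0.4451148  -0.01437249  0.09347087] [1.79937846e+02 1.41509568e-01 1.64781248e+02] [ 1.12436211 -0.12779524 -1.19490842]
```

In the tool's units: -0.157 m / 0.8 = -0.1963, -0.1 m / 0.8 = -0.125, 44.8 degrees / 120 = 0.3733.

```bash

python3 -m handwheel '[0, 0, 0, 0, 0, 0, 0.035, 0, 0, 0, 0, 0, 0, 0.035, 0, 0, 0, 0, 0, 0, 0.035]' |head -2
python3 -m handwheel '[0, 0, -0.0625, 0, 0, 0, 0.035, 0, 0, -0.125, 0, 0, 0, 0.035, 0, 0, -0.1963, 0, 0, 0.0833, 0.035, 0, 0, -0.1963, 0, 0, 0.1667, 0.06, 0, 0, -0.1963, 0, 0, 0.25, 0.06]' |head -3
python3 -m handwheel '[0, 0, 0, 0, 0, 0.0833, 0.065, 0, 0, 0, 0, 0, 0.1667, 0.065, 0, 0, 0, 0, 0, 0.25, 0.065, 0, 0, 0, 0, 0, 0.3333, 0.065, 0, 0, 0, 0, 0, 0.3733, 0.065]' |head -3
cat > jars.py <<'E'
from h import *
import sys
def jars(c):
    W=cloud(c);p=c["pixels"].astype(int);sat=p.max(2)-p.min(2)
    m=(W[...,2]>.055)&(W[...,2]<.072)&(W[...,1]<-.16)&(W[...,1]>-.6)&(W[...,0]>.36)&(W[...,0]<.70)&(sat<40)
    n,l,st,ce=cv2.connectedComponentsWithStats(m.astype(np.uint8));r=[]
    for i in range(1,n):
        if st[i,4]<60: continue
        v,u=np.where(l==i)
        (x,y),rad=cv2.minEnclosingCircle(np.c_[u,v].astype(np.float32))
        r.append((plane(c,(x,y),.062)[:2].round(4),ce[i].round(1),st[i,4],W[l==i][:,:2].mean(0).round(4),(W[l==i][:,2].mean()).round(4)))
    return r
if __name__=="__main__":
    for n in("top","side"):
        for r in jars(cap(n)): print(n,*r)
    print(arm.read_state()["tcp_pos"],arm.read_state()["tcp_rot"])
E
python3 jars.py
python3 - <<'E'
from h import *
c=cap("top");np.savez("top2.npz",**c);S=sh(cloud(c))
for y in(-.05,-.16):
    m=(abs(S[...,1]-y)<.01)&(abs(S[...,0])<.08)&(S[...,2]>.085);print(S[m][:,0].min(),S[m][:,0].max())
E
```

```text
clock: 11.95
tcp_pos: [0.4442, -0.0147, 0.0925]
clock: 12.58
tcp_pos: [0.4442, -0.0147, 0.25]
tcp_rot: [180.0, 0.1, 134.5]
clock: 13.2
tcp_pos: [0.4439, -0.0146, 0.2492]
tcp_rot: [-180.0, 0.0, 89.8]
top [ 0.5615 -0.4213] [369.1 200.6] 111 [ 0.561  -0.4214] 0.0622
top [ 0.5555 -0.297 ] [333.1 201.5] 115 [ 0.5556 -0.2972] 0.0615
top [ 0.4224 -0.3117] [337.5 240.9] 117 [ 0.4228 -0.3119] 0.0613
side [ 0.5504 -0.2993] [319.5 242.8] 115 [ 0.5517 -0.2986] 0.0611
side [ 0.555  -0.4225] [357.4 262. ] 147 [ 0.5573 -0.4228] 0.0618
side [ 0.4193 -0.3124] [301.9 277.6] 145 [ 0.4195 -0.3128] 0.0626
[ 0.44398119 -0.01459145  0.24925299] [-1.79983747e+02  1.39904270e-03  8.99569689e+01]
-0.07979120211322493 0.005417919256084369
-0.079608699634305 -0.014666411149757141
```

In the tool's units: -0.275 m / 0.8 = -0.3438, -0.22 m / 0.8 = -0.275.

```bash

python3 -m handwheel '[-0.0688, 0.025, 0, 0, 0, 0, 0.065, -0.1375, 0.0525, 0, 0, 0, 0, 0.065, -0.2063, 0.0788, 0, 0, 0, 0, 0.065, -0.275, 0.1063, 0, 0, 0, 0, 0.065, -0.3438, 0.1325, 0, 0, 0, 0, 0.065]' |head -2
python3 -m handwheel '[-0.01, 0.0038, 0.0625, 0, 0, 0, 0.065, -0.01, 0.0038, 0.125, 0, 0, 0, 0.065, -0.01, 0.0038, 0.1875, 0, 0, 0, 0.065, -0.01, 0.0038, 0.2375, 0, 0, 0, 0.065, -0.01, 0.0038, 0.2575, 0, 0, 0, 0.065]' |head -4
python3 -m handwheel '[0, 0, 0, 0, 0, 0, 0.065, 0, 0, 0, 0, 0, 0, 0.03, 0, 0, 0, 0, 0, 0, 0.03, 0, 0, 0, 0, 0, 0, 0.03, 0, 0, 0, 0, 0, 0, 0.03]' 40
python3 jars.py
```

```text
clock: 13.98
tcp_pos: [0.5507, -0.2915, 0.2492]
clock: 14.6
tcp_pos: [0.5523, -0.2969, 0.0411]
tcp_rot: [-179.8, -0.1, 90.1]
ft_force: [0.0, 0.5, -0.7]
clock: 15.22
tcp_pos: [0.5543, -0.2981, 0.0452]
tcp_rot: [179.9, 0.1, 90.1]
ft_force: [-1.1, -0.9, 5.4]
width: 0.0396
finger_force: 39.5
side [ 0.5568 -0.4226] [357.4 262. ] 145 [ 0.5576 -0.4227] 0.0618
side [ 0.4196 -0.3131] [301.9 277.5] 144 [ 0.4199 -0.3126] 0.0625
[ 0.55430377 -0.2981103   0.0451865 ] [1.79859713e+02 9.60548084e-02 9.00578606e+01]
```

In the tool's units: -0.212 m / 0.8 = -0.265, -0.15 m / 0.8 = -0.1875.

```bash

python3 -m handwheel '[0, 0, -0.05, 0, 0, 0, 0.03, 0, 0, -0.125, 0, 0, 0, 0.03, 0, 0, -0.1875, 0, 0, 0, 0.03, 0, 0, -0.265, 0, 0, 0, 0.03, 0, 0, -0.265, 0, 0, 0, 0.03]'
python3 -m handwheel '[0.05, 0, 0, 0, 0, 0, 0.03, 0.1125, 0, 0, 0, 0, 0, 0.03, 0.175, 0, 0, 0, 0, 0, 0.03, 0.2375, 0, 0, 0, 0, 0, 0.03, 0.3, 0.0063, 0, 0, 0, 0, 0.03]' |head -3
python3 -m handwheel '[0.05, 0, 0, 0, 0, 0, 0.03, 0.1, 0, 0, 0, 0, 0, 0.03, 0.1281, 0, 0, 0, 0, 0, 0.03, 0.1281, 0, 0, 0, 0, 0, 0.03, 0.1281, 0, 0, 0, 0, 0, 0.03]'
python3 st.py
```

```text
clock: 15.95
tcp_pos: [0.5554, -0.2988, 0.2618]
tcp_rot: [179.5, 0.3, 90.1]
ft_force: [-0.4, -0.6, -2.3]
width: 0.0393
finger_force: 41.4
clock: 16.58
tcp_pos: [0.5576, -0.0559, 0.2554]
tcp_rot: [180.0, 0.0, 90.0]
clock: 17.2
tcp_pos: [0.558, 0.0446, 0.2553]
tcp_rot: [180.0, 0.0, 90.0]
ft_force: [-0.4, 0.2, -1.2]
width: 0.0397
finger_force: 41.4
t 17.2 sh [ 0.0552 -0.0497  0.2553] rot [180.   0.  90.] F [-0.4  0.2 -1.2] w 0.0397 ff 41.4 q [-2. 22. 85. -0. 74. -2.]
```

```bash

python3 -m handwheel '[0, 0, 0.0625, 0, 0, 0, 0.03, 0, 0, 0.125, 0, 0, 0, 0.03, 0, 0, 0.1563, 0, 0, 0, 0.03, 0, 0, 0.175, 0, 0, 0, 0.03, 0, 0, 0.1813, 0, 0, 0, 0.03]'
python3 -m handwheel '[0, 0, 0.0013, 0, 0, 0, 0.03, 0, 0, 0.0025, 0, 0, 0, 0.03, 0, 0, 0.0025, 0, 0, 0, 0.03]'
```

```text
clock: 17.82
tcp_pos: [0.5582, 0.0445, 0.11]
tcp_rot: [-180.0, 0.0, 90.0]
ft_force: [-0.0, 0.1, -0.5]
width: 0.0395
finger_force: 41.3
clock: 18.2
tcp_pos: [0.5588, 0.045, 0.1092]
tcp_rot: [179.9, 0.0, 90.0]
ft_force: [0.2, -0.1, 4.1]
width: 0.0394
finger_force: 41.8
```

In the tool's units: -0.145 m / 0.8 = -0.1813, -0.08 m / 0.8 = -0.1.

```bash

python3 -m handwheel '[0, 0, 0, 0, 0, 0, 0.06, 0, 0, 0, 0, 0, 0, 0.06, 0, 0, 0, 0, 0, 0, 0.06]' |head -4
python3 -m handwheel '[0, 0, -0.0375, 0, 0, 0, 0.065, 0, 0, -0.1, 0, 0, 0, 0.065, 0, 0, -0.1813, 0, 0, 0, 0.065, 0, 0, -0.1813, 0, 0, 0, 0.065]' |head -3
python3 jars.py
```

```text
clock: 18.58
tcp_pos: [0.5581, 0.045, 0.1083]
tcp_rot: [-180.0, -0.0, 90.0]
ft_force: [0.7, -0.6, 0.5]
clock: 19.08
tcp_pos: [0.5602, 0.045, 0.2578]
tcp_rot: [179.6, 0.0, 90.0]
top [ 0.5615 -0.4213] [369.  200.7] 113 [ 0.5609 -0.4212] 0.0621
top [ 0.4224 -0.3117] [337.6 240.9] 118 [ 0.4228 -0.3121] 0.0615
side [ 0.5568 -0.4226] [357.4 262. ] 147 [ 0.5573 -0.4228] 0.0618
side [ 0.4198 -0.3126] [301.7 277.5] 145 [ 0.4196 -0.3124] 0.0624
[0.5582402  0.04497365 0.25375374] [1.79929966e+02 3.58536767e-03 9.00406156e+01]
```

In the tool's units: -0.25 m / 0.8 = -0.3125, -0.2 m / 0.8 = -0.25.

```bash

python3 -m handwheel '[-0.0625, 0, 0, 0, 0, 0, 0.065, -0.125, 0, 0, 0, 0, 0, 0.065, -0.1875, 0, 0, 0, 0, 0, 0.065, -0.25, 0, 0, 0, 0, 0, 0.065, -0.3125, 0, 0, 0, 0, 0, 0.065]' |head -2
python3 -m handwheel '[-0.0625, 0, 0, 0, 0, 0, 0.065, -0.125, 0, 0, 0, 0, 0, 0.065, -0.1875, 0, 0, 0, 0, 0, 0.065, -0.25, 0, 0, 0, 0, 0, 0.065, -0.2713, 0.0013, 0, 0, 0, 0, 0.065]' |head -2
python3 -m handwheel '[0, 0, 0.0625, 0, 0, 0, 0.065, 0, 0, 0.125, 0, 0, 0, 0.065, 0, 0, 0.1875, 0, 0, 0, 0.065, 0, 0, 0.2438, 0, 0, 0, 0.065, 0, 0, 0.2631, 0, 0, 0, 0.065]' |head -4
python3 -m handwheel '[0, 0, 0, 0, 0, 0, 0.065, 0, 0, 0, 0, 0, 0, 0.03, 0, 0, 0, 0, 0, 0, 0.03, 0, 0, 0, 0, 0, 0, 0.03, 0, 0, 0, 0, 0, 0, 0.03]' 40
python3 -m handwheel '[0, 0, -0.05, 0, 0, 0, 0.03, 0, 0, -0.125, 0, 0, 0, 0.03, 0, 0, -0.1875, 0, 0, 0, 0.03, 0, 0, -0.265, 0, 0, 0, 0.03, 0, 0, -0.265, 0, 0, 0, 0.03]'
python3 -c "
from plant import arm
s=arm.read_state();print(s['tcp_pos'])"
```

```text
clock: 19.8
tcp_pos: [0.5574, -0.2063, 0.2514]
clock: 20.42
tcp_pos: [0.5583, -0.4242, 0.2507]
clock: 21.05
tcp_pos: [0.5579, -0.4198, 0.039]
tcp_rot: [-179.7, -0.2, 90.1]
ft_force: [0.2, 0.4, -0.0]
clock: 21.68
tcp_pos: [0.5603, -0.4227, 0.0449]
tcp_rot: [179.9, 0.1, 90.0]
ft_force: [-1.6, -0.1, 6.8]
width: 0.0394
finger_force: 40.0
clock: 22.3
tcp_pos: [0.5613, -0.4236, 0.2619]
tcp_rot: [179.5, 0.4, 90.0]
ft_force: [0.2, -0.3, -2.6]
width: 0.0394
finger_force: 41.2
[ 0.56129427 -0.42355265  0.26187733]
```

```bash

python3 -m handwheel '[0.05, 0, 0, 0, 0, 0, 0.03, 0.1125, 0, 0, 0, 0, 0, 0.03, 0.175, 0, 0, 0, 0, 0, 0.03, 0.2375, 0, 0, 0, 0, 0, 0.03, 0.3, 0, 0, 0, 0, 0, 0.03]' |head -2
python3 -m handwheel '[0.0625, 0, 0, 0, 0, 0, 0.03, 0.125, 0, 0, 0, 0, 0, 0.03, 0.175, 0, 0, 0, 0, 0, 0.03, 0.2125, 0, 0, 0, 0, 0, 0.03, 0.2125, 0, 0, 0, 0, 0, 0.03]' |head -2
python3 -m handwheel '[0, 0, 0, 0, 0, 0, 0.03, 0, 0, 0.0625, 0, 0, 0, 0.03, 0, 0, 0.125, 0, 0, 0, 0.03, 0, 0, 0.15, 0, 0, 0, 0.03, 0, 0, 0.1625, 0, 0, 0, 0.03]'
python3 st.py
```

```text
clock: 22.92
tcp_pos: [0.5588, -0.1803, 0.2547]
clock: 23.55
tcp_pos: [0.5587, -0.0102, 0.2548]
clock: 24.18
tcp_pos: [0.5588, -0.013, 0.1237]
tcp_rot: [-179.9, -0.0, 90.0]
ft_force: [0.0, 0.1, -1.7]
width: 0.0391
finger_force: 41.1
t 24.18 sh [ 0.056  -0.1073  0.1237] rot [-179.9   -0.    90. ] F [ 0.   0.1 -1.7] w 0.0391 ff 41.1 q [-7. 30. 93. -0. 56. -7.]
```

The rows are not in the units I measure in: shifts go in shares of 0.8 m and turns go in shares of 120 degrees. I convert before sending: 0.016 m / 0.8 = 0.02, 0.014 m / 0.8 = 0.0175.

```bash

python3 -m handwheel '[0, 0, 0.01, 0, 0, 0, 0.03, 0, 0, 0.0175, 0, 0, 0, 0.03, 0, 0, 0.02, 0, 0, 0, 0.03, 0, 0, 0.02, 0, 0, 0, 0.03]'
python3 -m handwheel '[0, 0, 0, 0, 0, 0, 0.06, 0, 0, 0, 0, 0, 0, 0.06, 0, 0, 0, 0, 0, 0, 0.06]' |head -4
python3 -m handwheel '[0, 0, -0.0375, 0, 0, 0, 0.065, 0, 0, -0.1, 0, 0, 0, 0.065, 0, 0, -0.1813, 0, 0, 0, 0.065, 0, 0, -0.1813, 0, 0, 0, 0.065]' |head -3
python3 jars.py
```

```text
clock: 24.68
tcp_pos: [0.5594, -0.012, 0.1092]
tcp_rot: [180.0, 0.0, 90.0]
ft_force: [0.1, 0.4, -1.8]
width: 0.0394
finger_force: 41.1
clock: 25.05
tcp_pos: [0.5592, -0.012, 0.1089]
tcp_rot: [180.0, 0.0, 90.0]
ft_force: [0.5, -0.2, -0.5]
clock: 25.55
tcp_pos: [0.5613, -0.0122, 0.2584]
tcp_rot: [179.6, 0.1, 90.0]
top [ 0.4224 -0.3121] [337.6 241. ] 116 [ 0.4225 -0.3122] 0.0613
side [ 0.4198 -0.3126] [302.  277.5] 143 [ 0.4201 -0.3129] 0.0622
[ 0.55929623 -0.01199002  0.25433427] [1.79920592e+02 1.06613411e-02 9.00430853e+01]
```

In the tool's units: -0.25 m / 0.8 = -0.3125, -0.2 m / 0.8 = -0.25.

```bash

python3 -m handwheel '[-0.0625, -0.0288, 0, 0, 0, 0, 0.065, -0.125, -0.0575, 0, 0, 0, 0, 0.065, -0.1875, -0.0863, 0, 0, 0, 0, 0.065, -0.25, -0.115, 0, 0, 0, 0, 0.065, -0.3125, -0.1438, 0, 0, 0, 0, 0.065]' |head -2
python3 -m handwheel '[-0.0375, -0.0175, 0, 0, 0, 0, 0.065, -0.0625, -0.0288, 0.0625, 0, 0, 0, 0.065, -0.0625, -0.0288, 0.125, 0, 0, 0, 0.065, -0.0625, -0.0288, 0.1875, 0, 0, 0, 0.065, -0.0625, -0.0288, 0.2375, 0, 0, 0, 0.065]' |head -2
python3 -m handwheel '[0, 0, 0.0125, 0, 0, 0, 0.065, 0, 0, 0.0263, 0, 0, 0, 0.065, 0, 0, 0.0263, 0, 0, 0, 0.065]' |head -4
python3 -m handwheel '[0, 0, 0, 0, 0, 0, 0.065, 0, 0, 0, 0, 0, 0, 0.03, 0, 0, 0, 0, 0, 0, 0.03, 0, 0, 0, 0, 0, 0, 0.03, 0, 0, 0, 0, 0, 0, 0.03]' 40
python3 -m handwheel '[0, 0, -0.05, 0, 0, 0, 0.03, 0, 0, -0.125, 0, 0, 0, 0.03, 0, 0, -0.1875, 0, 0, 0, 0.03, 0, 0, -0.265, 0, 0, 0, 0.03, 0, 0, -0.265, 0, 0, 0, 0.03]'
python3 -m handwheel '[0, 0, 0, 0, 0, 0, 0.03, 0, 0, 0, 0, 0, 0, 0.03]' |head -2
python3 - <<'E'
from h import *
print(arm.read_state()['tcp_pos'])
for n in("top","side"):
    c=cap(n);S=sh(cloud(c));m=(S[...,2]>.119)&(S[...,2]<.134)&(S[...,0]>.0)&(S[...,0]<.1)&(S[...,1]>-.2)&(S[...,1]<-.01)
    k,l,st,ce=cv2.connectedComponentsWithStats(m.astype(np.uint8))
    for i in range(1,k):
        if st[i,4]>40:
            v,u=np.where(l==i);(x,y),r=cv2.minEnclosingCircle(np.c_[u,v].astype(np.float32));print(n,sh(plane(c,(x,y),.126)).round(4),S[l==i].mean(0).round(4),st[i,4])
E
```

```text
clock: 26.28
tcp_pos: [0.4428, -0.2631, 0.2522]
clock: 26.9
tcp_pos: [0.4199, -0.311, 0.0606]
clock: 27.28
tcp_pos: [0.4215, -0.3122, 0.043]
tcp_rot: [180.0, 0.0, 90.0]
ft_force: [0.7, 0.1, -0.6]
clock: 27.9
tcp_pos: [0.4218, -0.3124, 0.0436]
tcp_rot: [179.9, 0.1, 90.0]
ft_force: [0.1, 2.2, 10.5]
width: 0.0391
finger_force: 38.9
clock: 28.52
tcp_pos: [0.4229, -0.3135, 0.2594]
tcp_rot: [179.6, 0.3, 90.0]
ft_force: [0.2, 0.3, -3.0]
width: 0.0398
finger_force: 42.2
clock: 28.78
tcp_pos: [0.4207, -0.3115, 0.2533]
[ 0.42070214 -0.31151209  0.25328572]
top [ 0.0576 -0.0516  0.126 ] [ 0.0576 -0.0514  0.1255] 124
top [ 0.0577 -0.1084  0.126 ] [ 0.0578 -0.1083  0.1258] 122
side [ 0.0505 -0.0521  0.126 ] [ 0.0451 -0.0508  0.1246] 58
side [ 0.0522 -0.1086  0.126 ] [ 0.05   -0.1102  0.1252] 86
```

In the tool's units: 0.24 m / 0.8 = 0.3, 0.138 m / 0.8 = 0.1725.

```bash

python3 -m handwheel '[0.05, 0.0288, 0, 0, 0, 0, 0.03, 0.1125, 0.0625, 0, 0, 0, 0, 0.03, 0.175, 0.1, 0, 0, 0, 0, 0.03, 0.2375, 0.1375, 0, 0, 0, 0, 0.03, 0.3, 0.1725, 0, 0, 0, 0, 0.03]' |head -2
python3 -m handwheel '[0, 0, 0, 0, 0, 0, 0.03, 0, 0, 0.0625, 0, 0, 0, 0.03, 0, 0, 0.125, 0, 0, 0, 0.03, 0, 0, 0.15, 0, 0, 0, 0.03, 0, 0, 0.1625, 0, 0, 0, 0.03]'
python3 -m handwheel '[0, 0, 0.01, 0, 0, 0, 0.03, 0, 0, 0.0175, 0, 0, 0, 0.03, 0, 0, 0.0188, 0, 0, 0, 0.03, 0, 0, 0.0188, 0, 0, 0, 0.03]'
python3 st.py
```

```text
clock: 29.5
tcp_pos: [0.5598, -0.0702, 0.254]
clock: 30.12
tcp_pos: [0.5583, -0.0723, 0.1231]
tcp_rot: [-179.9, -0.0, 90.0]
ft_force: [-0.2, -0.9, -2.2]
width: 0.0392
finger_force: 42.0
clock: 30.62
tcp_pos: [0.5594, -0.0721, 0.1102]
tcp_rot: [180.0, 0.0, 90.0]
ft_force: [0.4, -0.9, -1.6]
width: 0.0397
finger_force: 42.0
t 30.62 sh [ 0.0566 -0.1664  0.1102] rot [180.   0.  90.] F [ 0.4 -0.9 -1.6] w 0.0397 ff 42.0 q [-13.  32.  93.  -0.  55. -13.]
```

In the tool's units: 0.001 m / 0.8 = 0.0013.

```bash

python3 -m handwheel '[0, 0, 0.0013, 0, 0, 0, 0.06, 0, 0, 0.0013, 0, 0, 0, 0.06, 0, 0, 0.0013, 0, 0, 0, 0.06]' |head -4
python3 -m handwheel '[0, 0, -0.0375, 0, 0, 0, 0.065, 0, 0, -0.1, 0, 0, 0, 0.065, 0, 0, -0.1813, 0, 0, 0, 0.065, 0, 0, -0.1813, 0, 0, 0, 0.065]' |head -3
python3 -m handwheel '[-0.0375, 0, 0, 0, 0, -0.0833, 0.05, -0.1, 0, 0, 0, 0, -0.1667, 0.035, -0.1625, 0, 0, 0, 0, -0.25, 0.035, -0.225, 0, 0, 0, 0, -0.3333, 0.035, -0.225, 0, 0, 0, 0, -0.4167, 0.035]' |head -3
python3 - <<'E'
from h import *
for n in("top","side"):
    c=cap(n);S=sh(cloud(c));m=(S[...,2]>.119)&(S[...,2]<.134)&(S[...,0]>.0)&(S[...,0]<.1)&(S[...,1]>-.2)&(S[...,1]<-.01)
    k,l,st,ce=cv2.connectedComponentsWithStats(m.astype(np.uint8))
    for i in range(1,k):
        if st[i,4]>40:
            v,u=np.where(l==i);(x,y),r=cv2.minEnclosingCircle(np.c_[u,v].astype(np.float32));print(n,sh(plane(c,(x,y),.126)).round(4),S[l==i].mean(0).round(4),st[i,4])
    m=(S[...,2]>.103)&(S[...,2]<.122)&(S[...,1]<-.05)&(S[...,1]>-.17)&(S[...,0]>-.098)&(S[...,0]<-.015)
    P=S[m];r=cv2.minAreaRect((P[:,:2]*1000).astype(np.float32));print(n,len(P),"blade",r)
    W=cloud(c)
    save(c,n+"3.png",(150,150,420,290) if n=="top" else (130,120,400,330),2.5)
print(arm.read_state()["tcp_pos"],arm.read_state()["tcp_rot"])
E
```

```text
clock: 31.0
tcp_pos: [0.5593, -0.072, 0.109]
tcp_rot: [180.0, 0.0, 90.0]
ft_force: [-0.1, -0.6, -0.3]
clock: 31.5
tcp_pos: [0.5613, -0.0725, 0.2585]
tcp_rot: [179.6, 0.1, 90.0]
clock: 32.12
tcp_pos: [0.5588, -0.2552, 0.2527]
tcp_rot: [-180.0, -0.0, 140.2]
top [ 0.0642 -0.1552  0.126 ] [ 0.0637 -0.1557  0.126 ] 122
top [ 0.0577 -0.0479  0.126 ] [ 0.0576 -0.0477  0.1258] 123
top [ 0.0585 -0.1016  0.126 ] [ 0.0585 -0.1016  0.1258] 120
top 58 blade ((-67.95175170898438, -101.7435302734375), (24.93720245361328, 91.6303482055664), 53.724952697753906)
side [ 0.0515 -0.0492  0.126 ] [ 0.0528 -0.0486  0.1248] 110
side [ 0.0531 -0.1027  0.126 ] [ 0.0538 -0.1019  0.1251] 110
side [ 0.0572 -0.1566  0.126 ] [ 0.0593 -0.1553  0.1252] 109
side 80 blade ((-60.93049621582031, -109.2715072631836), (10.779541969299316, 65.62430572509766), 70.03264617919922)
[ 0.55884395 -0.25258144  0.25284556] [-1.79989251e+02 -7.95983923e-02  1.40125810e+02]
```

View pics/top3.png

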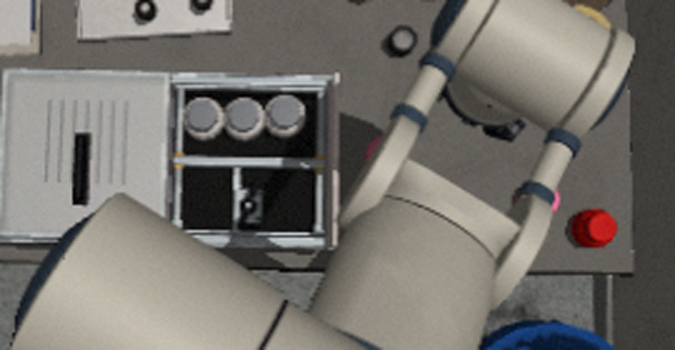

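Three jars stand in the row, at (205,118), (244,118) and (285,115) in the crop. They are a little bunched together, so one was nudged, but all are within tolerance. The blade is at (250,207). I'm going to the knob.

In the tool's units: 0.24 m / 0.8 = 0.3, 0.2 m / 0.8 = 0.25, -23 degrees / 120 = -0.1917.

```bash

python3 -m handwheel '[0.0625, 0.0288, 0, 0, 0, -0.0417, 0.035, 0.125, 0.0563, 0, 0, 0, -0.0833, 0.035, 0.1875, 0.085, 0, 0, 0, -0.125, 0.035, 0.25, 0.1138, 0, 0, 0, -0.1667, 0.035, 0.3, 0.1363, 0, 0, 0, -0.1917, 0.035]' |head -2
python3 -m handwheel '[0, 0, 0, 0, 0, 0, 0.035, 0, 0, 0.0013, 0, 0, 0, 0.035]' |head -3
python3 -c "
from plant import arm
s=arm.read_state();print(s['tcp_pos'],s['tcp_rot'],s['qpos'])"
```

```text
clock: 32.85
tcp_pos: [0.4438, -0.0121, 0.2536]
clock: 33.1
tcp_pos: [0.4456, -0.0141, 0.2528]
tcp_rot: [-180.0, 0.0, 162.9]
[ 0.4455563  -0.01412292  0.25278553] [-1.79993040e+02  2.73920730e-02  1.62925897e+02] [-9.49088374e+00  1.23737876e+01  9.92852412e+01 -1.13146222e-02
  6.83147376e+01 -8.24126008e+01]
```

In the tool's units: 0.16 m / 0.8 = 0.2, 0.14 m / 0.8 = 0.175.

```bash

python3 -m handwheel '[0, 0, 0.0625, 0, 0, 0, 0.035, 0, 0, 0.125, 0, 0, 0, 0.035, 0, 0, 0.175, 0, 0, 0, 0.035, 0, 0, 0.2, 0, 0, 0, 0.035, 0, 0, 0.2, 0, 0, 0, 0.035]'
python3 -m handwheel '[0, 0, 0, 0, 0, 0, 0, 0, 0, 0, 0, 0, 0, 0, 0, 0, 0, 0, 0, 0, 0, 0, 0, 0, 0, 0, 0, 0]' 40
python3 -m handwheel '[0, 0, 0, 0, 0, 0.075, 0, 0, 0, 0, 0, 0, 0.15, 0, 0, 0, 0, 0, 0, 0.225, 0, 0, 0, 0, 0, 0, 0.3, 0, 0, 0, 0, 0, 0, 0.375, 0]'
python3 -m handwheel '[0, 0, 0, 0, 0, 0.0667, 0, 0, 0, 0, 0, 0, 0.1333, 0, 0, 0, 0, 0, 0, 0.2, 0, 0, 0, 0, 0, 0, 0.2667, 0, 0, 0, 0, 0, 0, 0.3333, 0]'
python3 -c "
from plant import arm
s=arm.read_state();print(s['tcp_pos'],s['tcp_rot'],s['moment'])"
```

```text
clock: 33.72
tcp_pos: [0.4449, -0.0149, 0.0915]
tcp_rot: [-180.0, -0.2, 162.9]
ft_force: [0.8, 0.2, 0.6]
width: 0.0348
finger_force: 0.0
clock: 34.22
tcp_pos: [0.4461, -0.0146, 0.0936]
tcp_rot: [180.0, 0.1, 163.0]
ft_force: [-0.7, -2.8, 9.6]
width: 0.0081
finger_force: 40.2
clock: 34.85
tcp_pos: [0.4456, -0.0152, 0.0936]
tcp_rot: [180.0, 0.1, 117.8]
ft_force: [-4.8, -12.3, 12.1]
width: 0.0081
finger_force: 40.0
clock: 35.48
tcp_pos: [0.4448, -0.0151, 0.0936]
tcp_rot: [-180.0, 0.1, 77.8]
ft_force: [-9.4, -12.9, 17.2]
width: 0.008
finger_force: 40.7
[ 0.44478744 -0.01511485  0.09355686] [-1.79994170e+02  8.68633381e-02  7.78262247e+01] [-2.10926848  1.50039127  0.15680086]
```

In the tool's units: 30 degrees / 120 = 0.25.

```bash
M='from plant import arm
s=arm.read_state();print("M",s["moment"].round(2),s["tcp_rot"].round(1))'
python3 -m handwheel '[0, 0, 0, 0, 0, 0.05, 0, 0, 0, 0, 0, 0, 0.1, 0, 0, 0, 0, 0, 0, 0.15, 0, 0, 0, 0, 0, 0, 0.2, 0, 0, 0, 0, 0, 0, 0.25, 0]'|tail -4; python3 -c "$M"
python3 -m handwheel '[0, 0, 0, 0, 0, 0.0167, 0, 0, 0, 0, 0, 0, 0.0333, 0, 0, 0, 0, 0, 0, 0.05, 0, 0, 0, 0, 0, 0, 0.0667, 0]'|tail -4; python3 -c "$M"
python3 -m handwheel '[0, 0, 0, 0, 0, 0.0167, 0, 0, 0, 0, 0, 0, 0.0333, 0, 0, 0, 0, 0, 0, 0.05, 0]'|tail -4; python3 -c "$M"
python3 - <<'E'
from h import *
for n in("top","side"):
    c=cap(n);S=sh(cloud(c));m=(S[...,2]>.119)&(S[...,2]<.134)&(S[...,0]>.03)&(S[...,0]<.1)&(S[...,1]>-.2)&(S[...,1]<-.01)
    k,l,st,ce=cv2.connectedComponentsWithStats(m.astype(np.uint8))
    for i in range(1,k):
        if st[i,4]>40: print(n,S[l==i].mean(0).round(4),st[i,4])
E
```

```text
tcp_rot: [-180.0, 0.1, 47.9]
ft_force: [-11.3, -10.2, 20.3]
width: 0.0082
finger_force: 41.2
M [-1.69  1.81  0.19] [-1.80e+02  1.00e-01  4.79e+01]
tcp_rot: [-180.0, 0.1, 40.0]
ft_force: [-10.9, -9.5, 20.6]
width: 0.0082
finger_force: 41.2
M [-1.53  1.87  0.15] [-1.8e+02  1.0e-01  4.0e+01]
tcp_rot: [-180.0, 0.1, 34.0]
ft_force: [-11.2, -8.6, 20.7]
width: 0.0081
finger_force: 41.3
M [-1.41  1.9   0.17] [-1.8e+02  1.0e-01  3.4e+01]
top [ 0.0627 -0.048   0.1262] 116
top [ 0.0619 -0.1014  0.1261] 114
top [ 0.0637 -0.156   0.126 ] 118
side [ 0.0574 -0.1021  0.1252] 105
side [ 0.0597 -0.1555  0.1251] 110
```

In the tool's units: 3 degrees / 120 = 0.025.

```bash
M='from plant import arm
s=arm.read_state();print("M",s["moment"].round(2),s["tcp_rot"].round(1))'
python3 -m handwheel '[0, 0, 0, 0, 0, 0.0083, 0, 0, 0, 0, 0, 0, 0.0167, 0, 0, 0, 0, 0, 0, 0.025, 0]'|tail -1; python3 -c "$M"
python3 -m handwheel '[0, 0, 0, 0, 0, 0.0083, 0, 0, 0, 0, 0, 0, 0.0167, 0, 0, 0, 0, 0, 0, 0.025, 0]'|tail -1; python3 -c "$M"
python3 -m handwheel '[0, 0, 0, 0, 0, 0.0083, 0, 0, 0, 0, 0, 0, 0.0167, 0, 0, 0, 0, 0, 0, 0.0167, 0]'|tail -1; python3 -c "$M"
```

```text
finger_force: 41.3
M [-1.34  1.87  0.14] [-1.80e+02  1.00e-01  3.11e+01]
finger_force: 41.3
M [-1.18  1.85  0.1 ] [-1.8e+02  1.0e-01  2.8e+01]
finger_force: 41.3
M [-1.17  1.9   0.08] [-1.80e+02  1.00e-01  2.61e+01]
```

In the tool's units: 2 degrees / 120 = 0.0167.

```bash
M='from plant import arm
s=arm.read_state();print("M",s["moment"].round(2),s["tcp_rot"].round(1),s["ft_force"].round(1),s["tcp_pos"].round(4))'
python3 -m handwheel '[0, 0, 0, 0, 0, 0.0083, 0, 0, 0, 0, 0, 0, 0.0167, 0, 0, 0, 0, 0, 0, 0.0167, 0]'|tail -1; python3 -c "$M"
python3 -m handwheel '[0, 0, 0, 0, 0, 0.0083, 0, 0, 0, 0, 0, 0, 0.0167, 0, 0, 0, 0, 0, 0, 0.0167, 0]'|tail -1; python3 -c "$M"
python3 - <<'E'
from h import *
for n in("top","side"):
    c=cap(n);S=sh(cloud(c));m=(S[...,2]>.119)&(S[...,2]<.134)&(S[...,0]>.03)&(S[...,0]<.1)&(S[...,1]>-.2)&(S[...,1]<-.01)
    k,l,st,ce=cv2.connectedComponentsWithStats(m.astype(np.uint8))
    for i in range(1,k):
        if st[i,4]>40: print(n,S[l==i].mean(0).round(4),st[i,4])
    for lo,hi in((-.19,-.185),(-.08,-.075),(-.13,-.125),(-.03,-.025)):
        m=(S[...,1]>lo)&(S[...,1]<hi)&(S[...,0]>-.03)&(S[...,0]<.06)&(S[...,2]>.091)&(S[...,2]<.1)
        if m.sum(): print(n,lo,"bar x",S[m][:,0].min().round(4),S[m][:,0].max().round(4),m.sum())
    save(c,n+"4.png",(200,170,300,260) if n=="top" else (180,140,290,250),5)
E
```

```text
finger_force: 41.4
M [-1.09  1.92  0.4 ] [-1.80e+02  1.00e-01  2.41e+01] [-12.   -6.9  20.9] [ 0.444  -0.0146  0.0935]
finger_force: 43.9
M [-1.03  1.92  0.68] [-1.80e+02  1.00e-01  2.21e+01] [-12.3  -5.6  22.3] [ 0.444  -0.0145  0.0935]
top [ 0.0641 -0.048   0.1258] 120
top [ 0.064  -0.1018  0.126 ] 121
top [ 0.0638 -0.1556  0.1259] 121
top -0.19 bar x 0.0258 0.0361 8
top -0.08 bar x 0.0598 0.0598 1
top -0.13 bar x 0.0317 0.0578 6
side [ 0.0595 -0.1021  0.1255] 104
side [ 0.0595 -0.1558  0.1252] 111
side -0.19 bar x 0.0178 0.0342 8
side -0.13 bar x 0.0181 0.0317 7
```

View pics/side4.png

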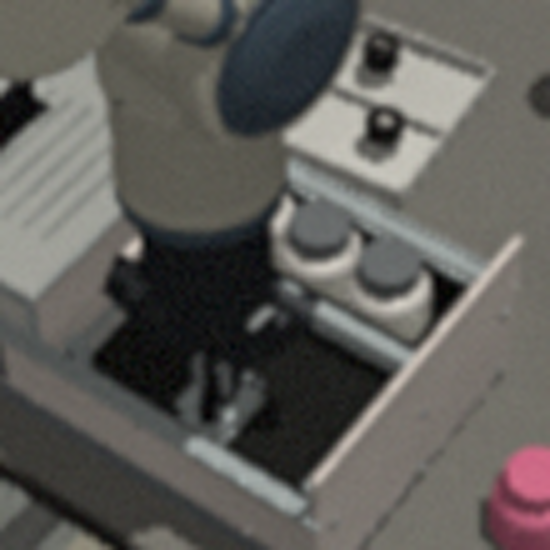

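The jars are lined up against the fence and the moment is rising, so the clamp is firm. I'll turn it a touch more, release, and go to the pull.

In the tool's units: 2 degrees / 120 = 0.0167.

```bash
M='from plant import arm
s=arm.read_state();print("M",s["moment"].round(2),s["tcp_rot"].round(1),s["ft_force"].round(1),s["tcp_pos"].round(4))'
python3 -m handwheel '[0, 0, 0, 0, 0, 0.0083, 0, 0, 0, 0, 0, 0, 0.0167, 0, 0, 0, 0, 0, 0, 0.0167, 0]'|tail -1; python3 -c "$M"
python3 -m handwheel '[0, 0, 0, 0, 0, 0, 0.035, 0, 0, 0, 0, 0, 0, 0.035, 0, 0, 0, 0, 0, 0, 0.035]' |tail -2
python3 -m handwheel '[0, 0, -0.0625, 0, 0, 0, 0.035, 0, 0, -0.125, 0, 0, 0, 0.035, 0, 0, -0.1963, 0, 0, 0, 0.05, 0, 0, -0.1963, 0, 0, 0, 0.05]' |head -3
python3 - <<'E'
from h import *
for n in("top","side"):
    c=cap(n);S=sh(cloud(c))
    for lo,hi in((-.19,-.185),(-.08,-.075),(-.13,-.125),(-.03,-.02)):
        m=(S[...,1]>lo)&(S[...,1]<hi)&(S[...,0]>-.03)&(S[...,0]<.06)&(S[...,2]>.091)&(S[...,2]<.1)
        if m.sum(): print(n,lo,"bar x",S[m][:,0].min().round(4),S[m][:,0].max().round(4),m.sum())
    m=(S[...,2]>.103)&(S[...,2]<.122)&(S[...,1]<-.05)&(S[...,1]>-.17)&(S[...,0]>-.098)&(S[...,0]<-.015)
    if m.sum()>20: print(n,m.sum(),"blade",cv2.minAreaRect((S[m][:,:2]*1000).astype(np.float32)))
    m=(S[...,2]>.166)&(S[...,2]<.185)&(S[...,1]>0)&(S[...,1]<.2)&(abs(S[...,0])<.08)
    if m.sum()>20: print(n,"pull",S[m].mean(0),m.sum())
print(arm.read_state()["tcp_pos"],arm.read_state()["tcp_rot"])
E
```

```text
finger_force: 50.1
M [-0.89  1.91  0.88] [1.80e+02 1.00e-01 2.01e+01] [-11.8  -4.7  22. ] [ 0.444  -0.0145  0.0935]
width: 0.035
finger_force: 0.0
clock: 40.3
tcp_pos: [0.4474, -0.0146, 0.2535]
tcp_rot: [179.8, -0.4, 20.0]
top -0.13 bar x 0.0579 0.0585 2
top pull [-0.01774633  0.10235262  0.17292903] 103
side -0.19 bar x 0.021 0.0343 5
side -0.08 bar x 0.0183 0.0316 7
side -0.13 bar x 0.0178 0.0552 10
side -0.03 bar x 0.018 0.0336 12
side 61 blade ((-60.14643096923828, -109.33586120605469), (67.47010040283203, 9.54228401184082), 25.477821350097656)
side pull [-0.02195856  0.10181267  0.17166289] 93
[ 0.44543032 -0.01429687  0.24999546] [ 1.79972541e+02 -5.25059477e-02  2.00398934e+01]
```

In the tool's units: -0.185 m / 0.8 = -0.2313, 0.1085 m / 0.8 = 0.1356, 20 degrees / 120 = 0.1667.

```bash

python3 -m handwheel '[0.0313, -0.0563, 0, 0, 0, 0.0417, 0.05, 0.0625, -0.1125, 0, 0, 0, 0.0833, 0.05, 0.0975, -0.1688, 0, 0, 0, 0.125, 0.05, 0.1356, -0.2313, 0, 0, 0, 0.1667, 0.05, 0.1356, -0.2313, 0, 0, 0, 0.1667, 0.05]' |head -3
python3 -m handwheel '[0, 0, 0, 0, 0, 0, 0.05, 0, 0, 0.05, 0, 0, 0, 0.05, 0, 0, 0.1, 0, 0, 0, 0.05, 0, 0, 0.1263, 0, 0, 0, 0.05, 0, 0, 0.1263, 0, 0, 0, 0.05]'
python3 -m handwheel '[0, 0, 0, 0, 0, 0, 0, 0, 0, 0, 0, 0, 0, 0, 0, 0, 0, 0, 0, 0, 0, 0, 0, 0, 0, 0, 0, 0]' 40
python3 -m handwheel '[0, 0.0188, 0, 0, 0, 0, 0, 0, 0.0438, 0, 0, 0, 0, 0, 0, 0.0688, 0, 0, 0, 0, 0, 0, 0.0938, 0, 0, 0, 0, 0, 0, 0.125, 0, 0, 0, 0, 0]'
```

```text
clock: 41.02
tcp_pos: [0.4836, 0.1998, 0.2479]
tcp_rot: [180.0, 0.1, 0.2]
clock: 41.65
tcp_pos: [0.4827, 0.1951, 0.1474]
tcp_rot: [179.9, 0.2, -0.0]
ft_force: [0.6, -1.3, 1.1]
width: 0.05
finger_force: 0.0
clock: 42.15
tcp_pos: [0.4845, 0.1967, 0.1499]
tcp_rot: [-180.0, -0.1, 0.0]
ft_force: [-0.9, -2.2, 6.5]
width: 0.0112
finger_force: 39.5
clock: 42.78
tcp_pos: [0.4845, 0.0966, 0.1499]
tcp_rot: [-180.0, -0.1, 0.1]
ft_force: [1.4, 4.8, 6.4]
width: 0.0111
finger_force: 39.8
```

In the tool's units: 0.105 m / 0.8 = 0.1313, 0.095 m / 0.8 = 0.1188.

```bash

python3 -m handwheel '[0, 0.0313, 0, 0, 0, 0, 0, 0, 0.0625, 0, 0, 0, 0, 0, 0, 0.0938, 0, 0, 0, 0, 0, 0, 0.1188, 0, 0, 0, 0, 0, 0, 0.1313, 0, 0, 0, 0, 0]'
python3 -m handwheel '[0, 0.0038, 0, 0, 0, 0, 0, 0, 0.0075, 0, 0, 0, 0, 0, 0, 0.0113, 0, 0, 0, 0, 0, 0, 0.0113, 0, 0, 0, 0, 0]'
```

```text
clock: 43.4
tcp_pos: [0.4845, -0.0091, 0.1499]
tcp_rot: [-180.0, -0.1, -0.0]
ft_force: [-1.5, 3.8, 8.4]
width: 0.0111
finger_force: 40.2
clock: 43.9
tcp_pos: [0.4845, -0.0144, 0.1499]
tcp_rot: [-179.7, -0.1, -0.0]
ft_force: [0.7, 37.3, 11.7]
width: 0.0112
finger_force: 41.3
```

Stopped firmly at 37 N: the hood is shut. I'll release, raise and check.

In the tool's units: -0.004 m / 0.8 = -0.005.

```bash

python3 -m handwheel '[0, -0.005, 0, 0, 0, 0, 0.05, 0, -0.005, 0, 0, 0, 0, 0.05, 0, -0.005, 0, 0, 0, 0, 0.05]' |tail -4
python3 -m handwheel '[0, 0, -0.05, 0, 0, 0, 0.05, 0, 0, -0.125, 0, 0, 0, 0.05, 0, -0.0625, -0.1625, 0, 0, 0, 0.05, 0, -0.125, -0.1625, 0, 0, 0, 0.05, 0, -0.1875, -0.1625, 0, 0, 0, 0.05]'
python3 -m handwheel '[0, -0.0625, 0, 0, 0, 0, 0.05, 0, -0.125, 0, 0, 0, 0, 0.05, 0, -0.125, 0, 0, 0, 0, 0.05]' |head -2
python3 - <<'E'
from h import *
for n in("top","side"):
    c=cap(n);S=sh(cloud(c))
    m=(S[...,2]>.166)&(S[...,2]<.185)&(S[...,1]>-.2)&(S[...,1]<.2)&(abs(S[...,0])<.08)
    if m.sum()>20: print(n,"pull",S[m].mean(0),m.sum())
    save(c,n+"5.png",(140,150,410,290) if n=="top" else (130,130,400,330),2.5)
E
```

```text
tcp_rot: [180.0, -0.0, 0.0]
ft_force: [0.3, 0.4, 0.2]
width: 0.0503
finger_force: 0.0
clock: 44.9
tcp_pos: [0.4841, 0.1378, 0.2794]
tcp_rot: [-180.0, -0.1, -0.0]
ft_force: [0.8, -0.4, 0.2]
width: 0.0501
finger_force: 0.0
clock: 45.28
tcp_pos: [0.4837, 0.2392, 0.2786]
top pull [-0.01684645 -0.10983243  0.17357476] 99
side pull [-0.02254359 -0.11011446  0.17216186] 99
```

View pics/top5.png

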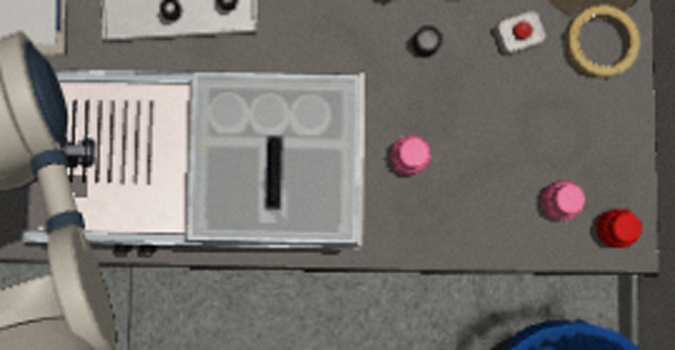

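View pics/side5.png

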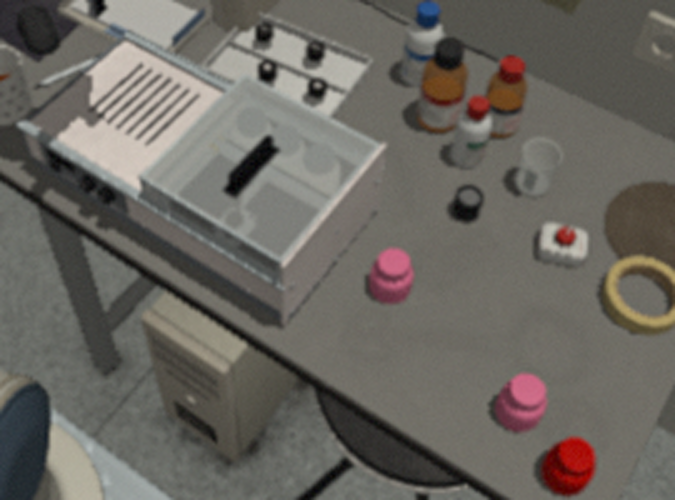

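The jars stand in a row under the shut hood at (228,112), (268,112) and (310,115) in the top crop. The pull moved 211 mm to its stop, the look-alikes are untouched, and the arm is clear.

```bash
python3 -c "
from plant import job
print(job.sign_off())"
```

```text
the job is handed in; nothing more can be done
None
```

The job is handed in at about 45 s: all three white jars stand in one row clamped snug against the fence, and the guard is slid shut; sign-off returned no verdict, so I can't confirm it passed.

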